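# Put the prep station's small things back in their holders

## Robot

A 6-joint arm with a two-finger parallel gripper is mounted at the origin on a cart in front of the work surface, level with it; the furniture and walls round the work are solid. World frame = base frame: x ahead of the robot, y to its left, z up, the work surface at z = 0. Lengths are in m, angles in rad, forces in N, time in s.
With the tool pointing down it reaches from about 0.275 to 0.75 m from the base axis. Payload 10.2 kg.
Tool frame: the origin (TCP) lies on the mounting face of the last link; the fingertips stand 173 mm ahead of it and the grasp point (between the pads) lies 155 mm ahead of it (manip.tips_ahead is the distance from the TCP to the fingertips, in m); z points along the fingers, y is the line along which they close (so a half turn about z gives the same grasp; the last joint's range is limited). The gripper opens to 85 mm and grips with 20 to 120 N. Pads are 22 mm wide; open, the fingers measure 114 mm over their backs; the gripper's body (76 mm by 85 mm) begins 54 mm behind the grasp point. The pads swing forward as they close: fully open they stand 13 mm farther back than shut.
Start: joints at [0.886, 0.313, 1.498, -0, 1.331, -0.223], TCP at [0.234, 0.47, 0.405] pointing down, gripper open.
Joint ranges: [-2.94, 2.94], [-0.97, 2.17], [0.19, 2.56], [-1.23, 4.37], [0.02, 3.11], [-2.88, 2.88]. Speed limits (rad/s): [2.39, 2.39, 3.01, 3.14, 3.14, 3.14].

## Interface

Orientations are given as [roll, pitch, yaw] about the fixed x, y, z axes, in that order (R = Rz(yaw) Ry(pitch) Rx(roll)).
In Python, from station import manip gives the robot as it stands. The module is installed in compiled form; this text tells all that it offers.
- The arm moves only by the tool play_rows, never from a script. Its arguments are lists of equal length, an entry for each row: "travel": the shift along the tool's x, y, z in mm, a list of three; "dr": the turn, a rotation vector about the tool's x, y, z in degrees, a list of three; "hand": the closure, from -1 (fully open) to 1 (shut). In form: {"travel": [[dx, dy, dz], ...], "dr": [[ax, ay, az], ...], "hand": [hand, ...]}. A call has 1 to 20 rows; each row shifts and turns the commanded pose from where the row before left it, along the tool's axes as they then stand; what a row does not reach is not made up. A row lasts 1/8 s, in which the tool goes at most 62.5 mm and 10.7 degrees, less where a joint would pass 70% of its speed; a pose out of reach is approached as far as the arm can. A call is refused whole if a number of a shift passes 62.5 or a number of a turn 10.7, either way. A call with a gripper value outside its range is refused whole. The fingers move at their own pace and stop on an object; the grip force is fixed at half the most. Time passes only in rows, so rows that do not move let the fingers close. It gives the time, the measured TCP pose, the force, the opening and the grip force at its end, in the units of the state.
- manip.state(): the state, without advancing time (a new reading comes with each control period).
- manip.grab_frame(name): name is "side" or "top" or "wrist"; returns a dict with "pixels" (420x560x3 uint8, blue, green, red), "camera_matrix" (3x3 intrinsics, pixels), "origin" and "rotation" of the camera in the world. Camera axes: x right, y up, looking along -z (the intrinsics and any distortion apply to the point x, -y, -z); pixel columns grow to the right and rows downward; lengths in m; the calibration is good to about 2 mm. A picture is of the moment at which its call begins. There is no depth.
- manip.hand_in(): hands the job in; it is judged then, once.
Trained networks look in a picture, given as the dict that the camera call returned (one of the last four; its "shot" number tells which), for a name from the list of things; names that differ only in an ending like _2 or _b are one class to them, and where a whole thing is asked for, a point or a joint stands for the part that bears it (a point fixed in the world has none). Each returns a list of dicts, best first, with "conf" (0 to 1); they miss things now and then, are a little off and sometimes report something else, mostly with a low value. They report only what shows in the picture. A call takes as long as a camera call. They do not tell look-alikes from the thing itself.
- manip.look_for(query, picture): "extent" ([left, top, right, bottom] in pixels, round what is visible of it).
- manip.tip_of(query, picture): "at" ([column, row] in pixels: a listed point, or the origin of a listed thing).
The state is a dict: "time": time; "q": joint angles; "joint_velocities": joint speeds; "effort": joint torques, N m; "tool_pos": TCP position; "tool_rot": TCP orientation; "contact_force": force on the tool from outside, world axes, zero at the start; "wrist_torque": the same for the moment, N m; "grip_width": finger opening in m; "finger_force": force on a finger pad.
Only numpy, scipy, OpenCV 4.12 (cv2) and the standard library are available. Lean on these libraries where they do the work, as an engineer would, in place of code of your own. Each camera call takes 0.05 s, during which the arm holds its last target. There are 200 camera calls.

## Task

Put the station in order: set the food tin, the white shaker, the order pad and the marker pen each inside the black lip of the grey holder made for its shape and size, lying flat on the holder's floor. Keep the tin and the shaker upright all the way, and leave the steel ring and the roll of tape where they are.

Things in the scene. Friction and masses are not known exactly. Their poses are not given: they have to be found in the camera images.
- tin: Closed food tin with a printed label, upright cylinder, diameter 57, height 72 mm, 180 g. Origin: centre of its underside; z up. Belongs in tin_holder.
- shaker: White shaker with a light grey cap, upright, diameter 43 (cap 40), height 86 mm, 130 g. Origin: centre of its underside; z up. Belongs in shaker_holder. (Red and green shakers at the back of the table are not part of the job.)
- pad: Order pad of white paper with a red top band, lying flat, 100 mm along its x, 63 mm along its y, 13 mm thick, 70 g, rigid. Origin: centre of its underside; z up. Belongs in pad_holder, either way round.
- pen: Black and white marker pen, lying, 138 mm along its x, 12 mm thick (it does not roll), 15 g. Origin: centre of its underside; z up. Belongs in pen_holder, either way round.
- tin_holder: Fixed flat plastic holder, grey base plate with a black raised lip, the larger of the two with a round lip: square base 100 x 100 mm, inside diameter of the lip 76 mm. Origin: centre of its underside, on the table; z up. Base plate 3 mm thick, the lip from 3 to 7 mm above the table (4 mm high, 6 mm wide).
- shaker_holder: Fixed flat plastic holder, grey base plate with a black raised lip, the smaller of the two with a round lip: square base 82 x 82 mm, inside diameter of the lip 60 mm. Origin: centre of its underside, on the table; z up. Base plate 3 mm thick, the lip from 3 to 7 mm above the table (4 mm high, 6 mm wide).
- pad_holder: Fixed flat plastic holder, grey base plate with a black raised lip, rectangular: base 146 x 105 mm, inside of the lip 118 mm along its x and 81 mm along its y. Origin: centre of its underside, on the table; z up. Base plate 3 mm thick, the lip from 3 to 7 mm above the table (4 mm high, 6 mm wide); the lip is left open for the fingers over the middle 60 mm of both long sides.
- pen_holder: Fixed flat plastic holder, grey base plate with a black raised lip, long and narrow: base 184 x 54 mm, inside of the lip 156 mm along its x and 30 mm along its y. Origin: centre of its underside, on the table; z up. Base plate 3 mm thick, the lip from 3 to 7 mm above the table (4 mm high, 6 mm wide); the lip is left open for the fingers over the middle 70 mm of both long sides.
- steel_ring: Bystander, loose: open steel dough-cutter ring, diameter 66, height 40 mm, standing among the things. Origin: centre of its underside. To be left alone.
- tape: Bystander, loose: roll of beige tape lying flat, diameter 89, height 24 mm, behind the holders. Origin: centre of its underside. To be left alone.
There are look-alikes about, which are no part of the job. What is shaped like the pen but purple or turquoise is not meant.

How it is judged:
By the outcome, as a careful person would: the job done as asked, in the order asked, and still so for the second after the job is handed in, with the robot touching nothing.
It also fails if it takes over 122 s, if anything falls off the work surface, if the arm or the gripper's body presses on something with over 40 N, if the wrist force passes 120 N, or if a joint passes its speed limit or range.

## Working session

There is one attempt and no reset: what is moved stays moved. The work goes in short steps, Python scripts to look and compute and a tool call to move; the robot and the scene stay as the last step left them, time stands still between calls to the robot, and variables do not carry over. Pictures are saved under pics/ and viewed, at most 14 in all, crops included, and the job is handed in when it is done.

Besides the shell and the picture viewer there is one more tool, called after "Request:" in YAML: its name, and indented under it one key for each argument. play_rows: Moves the arm, as the interface text tells. Its arguments: {"type":"object","properties":{"travel":{"type":"array","items":{"type":"array","items":{"type":"number"}}},"dr":{"type":"array","items":{"type":"array","items":{"type":"number"}}},"hand":{"type":"array","items":{"type":"number"}}},"required":["travel","dr","hand"]}

```bash
mkdir -p pics; cat > h.py <<'E'
import numpy as np, cv2
from station import manip
from scipy.spatial.transform import Rotation as Ro
def ray(f,px):
    K=np.array(f["camera_matrix"]);d=np.linalg.solve(K,[px[0],px[1],1.]);d=np.array([d[0],-d[1],-d[2]])
    R=np.array(f["rotation"])
    if R.shape!=(3,3): R=Ro.from_euler('xyz',R).as_matrix()
    return np.array(f["origin"]),R@d
def atz(f,px,z):
    o,d=ray(f,px);return (o+d*(z-o[2])/d[2])
def proj(f,p):
    R=np.array(f["rotation"])
    if R.shape!=(3,3): R=Ro.from_euler('xyz',R).as_matrix()
    c=R.T@(np.array(p)-f["origin"]);k=np.array(f["camera_matrix"])@[c[0],-c[1],-c[2]];return k[:2]/k[2]
def tri(rs):
    A=0;b=0
    for o,d in rs:
        d=d/np.linalg.norm(d);P=np.eye(3)-np.outer(d,d);A=A+P;b=b+P@o
    return np.linalg.solve(A,b)
E
python3 - <<'E'
from h import *
np.set_printoptions(precision=3,suppress=True)
print(manip.state())
F={}
for n in("top","side","wrist"):
    f=manip.grab_frame(n);F[n]=f;cv2.imwrite(f"pics/{n}0.png",f["pixels"]);print(n,{k:v for k,v in f.items() if k!="pixels"})
for q in "tin shaker pad pen tin_holder shaker_holder pad_holder pen_holder steel_ring tape".split():
    for n in("top","side"):
        for name,fn,k in(("box",manip.look_for,"extent"),("tip",manip.tip_of,"at")):
            for r in fn(q,F[n])[:3]:
                print(q,n,name,np.round(r[k],1),round(r["conf"],2), atz(F[n],r[k],0)[:2] if k=="at" else "")
E
```

```text
{'time': 0.0, 'q': array([ 0.886,  0.313,  1.498, -0.   ,  1.331, -0.223]), 'joint_velocities': array([ 0.001,  0.   ,  0.   ,  0.001, -0.   ,  0.   ]), 'effort': array([  0.001, -41.227, -25.974,  -0.   ,   0.004,  -0.   ]), 'tool_pos': array([0.234, 0.47 , 0.404]), 'tool_rot': array([-3.14, -0.  ,  2.68]), 'contact_force': array([-0.275, -0.382, -0.578]), 'wrist_torque': array([ 0.009,  0.014, -0.   ]), 'finger_force': 0.0, 'grip_width': 0.08523166293275776}
top {'camera_matrix': array([[537.3  ,   0.   , 284.419],
       [  0.   , 537.3  , 201.875],
       [  0.   ,   0.   ,   1.   ]]), 'origin': array([ 0.136, -0.003,  1.628]), 'rotation': array([ 0.269, -0.   , -1.687]), 'shot': 1}
side {'camera_matrix': array([[447.776,   0.   , 288.116],
       [  0.   , 447.776, 206.616],
       [  0.   ,   0.   ,   1.   ]]), 'origin': array([ 0.355, -1.175,  0.628]), 'rotation': array([ 1.09 ,  0.   , -0.197]), 'shot': 2}
wrist {'camera_matrix': array([[320.824,   0.   , 279.054],
       [  0.   , 320.824, 211.031],
       [  0.   ,   0.   ,   1.   ]]), 'origin': array([0.162, 0.506, 0.374])
[... 2019 characters left out ...]
er top tip [223.2 257.8] 0.71 [0.427 0.151]
pen_holder side box [270.5 263.4 347.6 298. ] 0.58 
pen_holder side tip [311.7 281.7] 0.59 [ 0.571 -0.371]
steel_ring top box [209.8 242.2 235.7 268. ] 0.64 
steel_ring top tip [224.7 256.2] 0.44 [0.432 0.146]
steel_ring top tip [371.5 260.4] 0.4 [ 0.367 -0.298]
steel_ring side box [220.2 177.1 239.4 194.4] 0.69 
steel_ring side tip [231.3 190.2] 0.87 [0.432 0.155]
steel_ring side tip [307.4 225. ] 0.5 [ 0.622 -0.115]
tape top box [257.1 119.8 285.6 148.3] 0.57 
tape top tip [270.  136.2] 0.87 [ 0.807 -0.035]
tape side box [341.5 193.4 373.3 214.6] 0.78 
tape side tip [358.4 205. ] 0.79 [ 0.803 -0.027]
tape side tip [206.6 179.2] 0.53 [0.356 0.259]
```

```bash
python3 - <<'E'
import cv2
t=cv2.imread("pics/top0.png")[110:320,120:480];cv2.imwrite("pics/top0c.png",cv2.resize(t,(792,462),interpolation=cv2.INTER_CUBIC))
E
```

```text
(no output)
```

View pics/top0c.png

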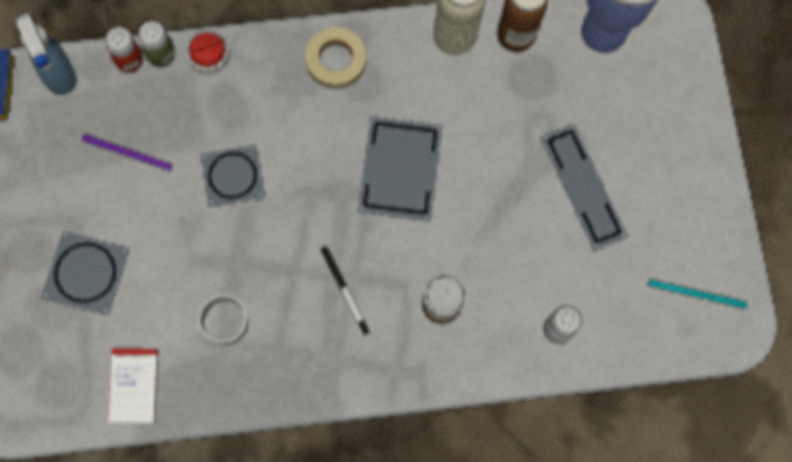

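View pics/side0.png

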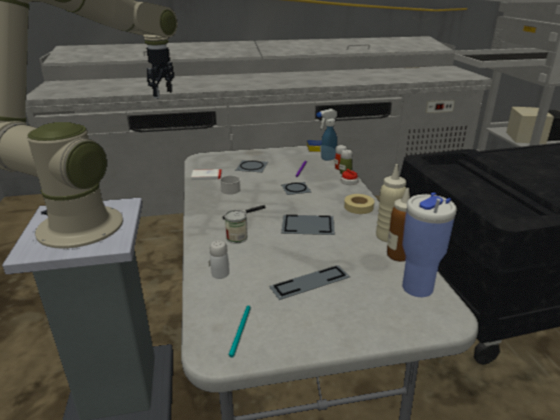

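View pics/wrist0.png

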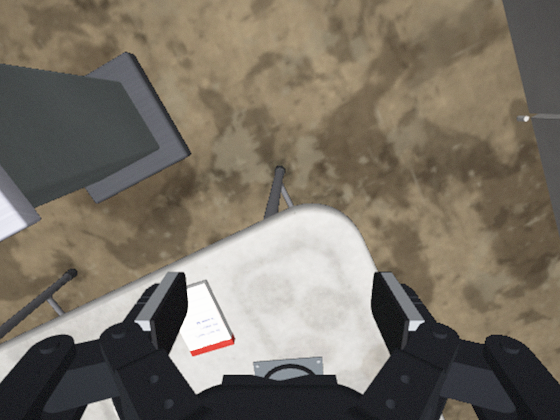

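Top crop (2.2x): tin at px (321,245), white shaker (376,257), pad (180,285), and the black/white pen at (277,242). The purple stick at (178,179) and the turquoise one at (439,241) are look-alikes. The red and green shakers sit at the back, around (176–191,132). The holders look clear: tin (158,233), shaker (225,189), pad (302,186), pen (386,195). The side view agrees, and the wrist view shows the pad.

Next I rotate the tool to line up with the world axes and go closer.

Request:
play_rows:
  travel:
    - [0,0,0]
    - [0,0,0]
    - [0,0,0]
    - [0,0,0]
    - [0,0,0]
    - [0,0,0]
    - [0,0,0]
    - [-46,27,0]
    - [-46,27,0]
    - [-46,27,0]
    - [-46,27,0]
  dr:
    - [0,0,10]
    - [0,0,10]
    - [0,0,10]
    - [0,0,10]
    - [0,0,10]
    - [0,0,10]
    - [0,0,3.5]
    - [0,0,0]
    - [0,0,0]
    - [0,0,0]
    - [0,0,0]
  hand: [-1,-1,-1,-1,-1,-1,-1,-1,-1,-1,-1]

```text
time: 3.52
tool_pos: [0.3426, 0.2845, 0.4049]
tool_rot: [3.141, -0.0, 1.572]
contact_force: [1.1, -0.5, 0.0]
grip_width: 0.0855
finger_force: 0.0
```

```bash
cat >> h.py <<'E'
np.set_printoptions(precision=4,suppress=True)
import pickle
def snap(name,qs,cam="wrist",zs=0.0):
    f=manip.grab_frame(cam);cv2.imwrite(f"pics/{name}.png",f["pixels"]);pickle.dump(f,open(f"pics/{name}.pkl","wb"))
    for q in qs.split():
        for lab,fn,k in(("box",manip.look_for,"extent"),("tip",manip.tip_of,"at")):
            for r in fn(q,f)[:2]:
                p=r[k] if k=="at" else [(r[k][0]+r[k][2])/2,(r[k][1]+r[k][3])/2]
                print(q,lab,np.round(r[k]),round(r["conf"],2),atz(f,p,zs)[:2])
    return f
E
python3 - <<'E'
from h import *
s=manip.state();print(s["time"],s["tool_pos"],s["tool_rot"],manip.tips_ahead)
snap("w1","tin_holder shaker_holder pad steel_ring pen")
E
```

```text
3.525 [0.3426 0.2845 0.4049] [ 3.1411 -0.0002  1.5717] 0.1734
tin_holder box [380.  63. 502. 185.] 0.67 [0.526  0.3455]
shaker_holder box [470. 266. 539. 323.] 0.96 [0.6462 0.1243]
shaker_holder tip [502. 293.] 0.61 [0.6425 0.1266]
pad box [246. 146. 342. 206.] 0.88 [0.3608 0.2857]
pad tip [292. 175.] 0.72 [0.3578 0.2875]
pad tip [501. 292.] 0.18 [0.641  0.1284]
steel_ring box [327. 254. 374. 317.] 0.62 [0.4381 0.1381]
steel_ring tip [347. 272.] 0.94 [0.4324 0.1576]
pen box [534. 204. 558. 237.] 0.65 [0.6752 0.2301]
pen box [341. 371. 380. 388.] 0.52 [ 0.4635 -0.0213]
pen tip [358. 377.] 0.77 [ 0.46   -0.0171]
pen tip [505. 290.] 0.2 [0.6461 0.1309]
```

Request:
play_rows:
  travel:
    - [-46,27,0]
    - [-46,27,0]
    - [-46,27,0]
    - [-46,27,0]
    - [0,0,0]
  dr:
    - [0,0,0]
    - [0,0,0]
    - [0,0,0]
    - [0,0,0]
    - [0,0,0]
  hand: [-1,-1,-1,-1,-1]

```text
time: 4.7
tool_pos: [0.4514, 0.1001, 0.4044]
tool_rot: [-3.141, 0.0, 1.568]
contact_force: [-0.6, 1.0, -0.3]
grip_width: 0.0857
finger_force: 0.0
```

```bash
python3 - <<'E'
from h import *
s=manip.state();print(s["time"],s["tool_pos"],s["tool_rot"])
snap("w2","tin shaker_holder pad_holder steel_ring pen tin_holder")
E
```

```text
4.7 [0.4514 0.1001 0.4044] [-3.1413  0.0003  1.5679]
tin box [235. 332. 279. 378.] 0.83 [ 0.4191 -0.1606]
tin tip [259. 349.] 0.62 [ 0.4223 -0.1496]
shaker_holder box [409. 118. 485. 193.] 0.68 [0.6466 0.1251]
shaker_holder tip [442. 154.] 0.77 [0.6405 0.1264]
pad_holder box [340. 289. 469. 358.] 0.96 [ 0.6244 -0.1073]
steel_ring box [229.  97. 290. 166.] 0.65 [0.429  0.1531]
pen box [477.   0. 533.  76.] 0.71 [0.6874 0.2466]
pen box [234. 248. 337. 288.] 0.59 [ 0.4595 -0.0204]
pen tip [284. 265.] 0.96 [ 0.4579 -0.0159]
pen tip [518.   7.] 0.83 [0.6946 0.2749]
```

View pics/w2.png

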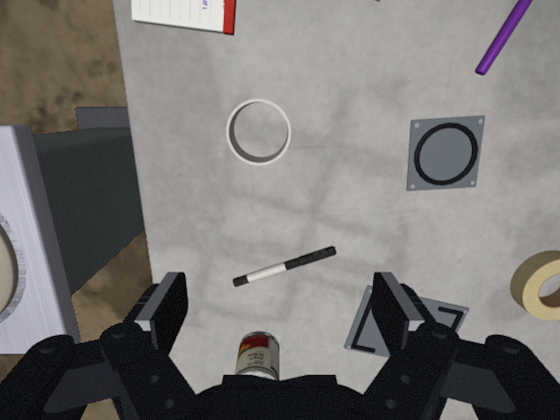

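The wrist view shows the pen at (284,266), ring at (259,132), shaker holder at (446,153) and tin at (258,355). I'll go above the tin.

Request:
play_rows:
  travel:
    - [-60,-7,15]
    - [-60,-7,15]
    - [-60,-7,15]
    - [-60,-7,15]
    - [0,0,0]
  dr:
    - [0,0,0]
    - [0,0,0]
    - [0,0,0]
    - [0,0,0]
    - [0,0,0]
  hand: [-1,-1,-1,-1,-1]

```text
time: 5.98
tool_pos: [0.4217, -0.141, 0.3438]
tool_rot: [-3.14, -0.001, 1.566]
contact_force: [-0.3, -0.2, 0.2]
grip_width: 0.0854
finger_force: 0.0
```

```bash
python3 - <<'E'
from h import *
s=manip.state();print(s["time"],s["tool_pos"],s["tool_rot"])
f=snap("w3","tin pad_holder pen pen_holder shaker")
f2=pickle.load(open("pics/w2.pkl","rb"))
t=manip.tip_of("tin",f)
if t:print("tri",tri([ray(f,t[0]["at"]),ray(f2,[259,349])]))
E
```

```text
5.975 [ 0.4217 -0.141   0.3438] [-3.14   -0.0006  1.5659]
tin box [247. 168. 315. 253.] 0.92 [ 0.4229 -0.1625]
tin tip [280. 196.] 0.81 [ 0.4217 -0.1471]
pad_holder box [401.  92. 560. 228.] 0.59 [ 0.6181 -0.1117]
pad_holder tip [488. 168.] 0.96 [ 0.6267 -0.1193]
pen box [245.  13. 402.  87.] 0.74 [ 0.4613 -0.0137]
pen tip [321.  52.] 0.87 [ 0.4592 -0.0155]
shaker box [204. 310. 252. 389.] 0.65 [ 0.3589 -0.3374]
shaker tip [234. 324.] 0.6 [ 0.368 -0.301]
tri [ 0.4219 -0.1457  0.0051]
```

View pics/w3.png

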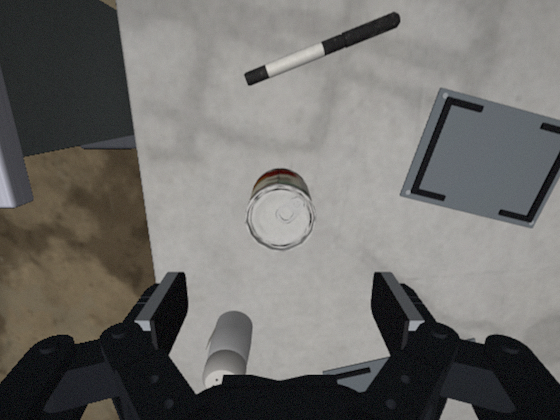

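```bash
python3 - <<'E'
from h import *
f=pickle.load(open("pics/w3.pkl","rb"))
print("tintop",atz(f,[281,216.5],.072))
c=[atz(f,p,.003)[:2] for p in([443,88],[401,195],[532,227])];print(c,(c[0]+c[2])/2,[np.linalg.norm(c[i]-c[1]) for i in(0,2)],np.degrees(np.arctan2(*(c[2]-c[1])[::-1])))
a,b=[atz(f,p,.006)[:2] for p in([398,19],[246,78])];print("pen",(a+b)/2,np.linalg.norm(a-b),np.degrees(np.arctan2(*(a-b)[::-1])))
f=pickle.load(open("pics/w1.pkl","rb"));
cv2.imwrite("pics/w1c.png",f["pixels"])
# tin diameter tri check: top centre in w2/w3
f2=pickle.load(open("pics/w2.pkl","rb"));f3=pickle.load(open("pics/w3.pkl","rb"))
E
```

```text
tintop [ 0.4227 -0.1441  0.072 ]
[array([ 0.57  , -0.0457]), array([ 0.5434, -0.1459]), array([ 0.6829, -0.1809])] [ 0.6265 -0.1133] [np.float64(0.10364318054945601), np.float64(0.14386056323881138)] -14.075321967620239
pen [ 0.4573 -0.0139] 0.1376628310590955 19.279230411403507
```

View pics/w1c.png

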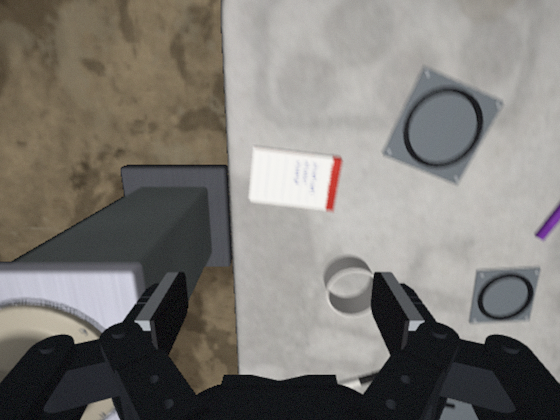

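In w1 the tin holder is centred at (443,125) and the pad at (295,180). Grasping the tin now.

Request:
play_rows:
  travel:
    - [-3,1,50]
    - [0,0,50]
    - [0,0,49]
    - [0,0,0]
    - [0,0,0]
    - [0,0,0]
    - [0,0,0]
    - [0,0,0]
    - [0,0,0]
    - [0,0,0]
  dr:
    - [0,0,0]
    - [0,0,0]
    - [0,0,0]
    - [0,0,0]
    - [0,0,0]
    - [0,0,0]
    - [0,0,0]
    - [0,0,0]
    - [0,0,0]
    - [0,0,0]
  hand: [-1,-1,-1,-1,1,1,1,1,1,1]

```text
time: 7.82
tool_pos: [0.4238, -0.1411, 0.1979]
tool_rot: [3.139, 0.002, 1.572]
contact_force: [-2.0, 1.2, 6.8]
grip_width: 0.0564
finger_force: 62.7
```

Request:
play_rows:
  travel:
    - [0,0,-40]
    - [0,0,-40]
    - [49,10,0]
    - [49,10,0]
    - [49,10,0]
    - [49,10,0]
    - [49,10,0]
    - [49,10,0]
    - [49,10,0]
    - [49,10,0]
    - [48,11,0]
    - [48,11,0]
    - [0,0,0]
    - [0,0,0]
  dr:
    - [0,0,0]
    - [0,0,0]
    - [0,0,0]
    - [0,0,0]
    - [0,0,0]
    - [0,0,0]
    - [0,0,0]
    - [0,0,0]
    - [0,0,0]
    - [0,0,0]
    - [0,0,0]
    - [0,0,0]
    - [0,0,0]
    - [0,0,0]
  hand: [1,1,1,1,1,1,1,1,1,1,1,1,1,1]

```text
time: 9.57
tool_pos: [0.5248, 0.3469, 0.2766]
tool_rot: [3.141, -0.0, 1.572]
contact_force: [-0.1, 0.3, -2.3]
grip_width: 0.0565
finger_force: 64.9
```

```bash
python3 - <<'E'
from h import *
s=manip.state();print(s["time"],s["tool_pos"],s["tool_rot"],s["grip_width"])
f=snap("w4","tin tin_holder")
f1=pickle.load(open("pics/w1.pkl","rb"))
E
```

```text
9.575 [0.5248 0.3469 0.2766] [ 3.1408 -0.0001  1.5717] 0.056543565907814994
tin box [205. 215. 354. 384.] 0.84 [0.5254 0.2638]
tin box [395. 386. 434. 420.] 0.24 [0.6615 0.1429]
tin tip [281. 261.] 0.8 [0.5265 0.3016]
tin_holder box [197. 132. 361. 258.] 0.88 [0.525  0.3601]
tin_holder tip [277. 214.] 0.66 [0.5232 0.3442]
```

View pics/w4.png

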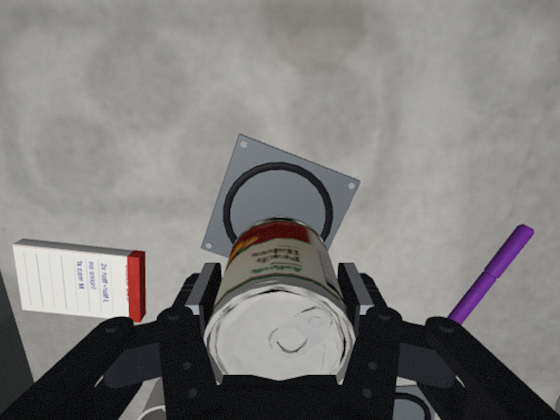

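```bash
cat >> h.py <<'E'
def fit(f,pts,z):
    P=np.array([atz(f,p,z)[:2] for p in pts]);A=np.c_[2*P,np.ones(len(P))];s=np.linalg.lstsq(A,(P**2).sum(1),rcond=None)[0]
    return s[:2],np.sqrt(s[2]+s[:2]@s[:2])
E
python3 - <<'E'
from h import *
f=pickle.load(open("pics/w4.pkl","rb"))
print(fit(f,[(223,208),(333,208),(278,162),(240,177),(316,177)],.007))
z=.2766-.1979;print("bottom",atz(f,[281,261],z))
print(fit(f,[(205,333),(356,333),(281,282),(222,300),(340,300)],z+.072))
f=pickle.load(open("pics/w1.pkl","rb"))
print(atz(f,[443,126],.007))
f=pickle.load(open("pics/top0.pkl","rb")) if 0 else None
E
```

```text
(array([0.5241, 0.3435]), np.float64(0.043758452158711506))
bottom [0.526  0.3419 0.0787]
(array([0.5253, 0.3435]), np.float64(0.028122831429643405))
[0.5249 0.3439 0.007 ]
```

The tin is centred over the holder to within 2 mm, so I lower it and release.

Request:
play_rows:
  travel:
    - [0,-1,35]
    - [0,0,25]
    - [0,0,10]
    - [0,0,5]
    - [0,0,0]
    - [0,0,0]
    - [0,0,0]
    - [0,0,0]
    - [0,0,-40]
    - [0,0,-45]
    - [0,0,0]
  dr:
    - [0,0,0]
    - [0,0,0]
    - [0,0,0]
    - [0,0,0]
    - [0,0,0]
    - [0,0,0]
    - [0,0,0]
    - [0,0,0]
    - [0,0,0]
    - [0,0,0]
    - [0,0,0]
  hand: [1,1,1,1,1,-1,-1,-1,-1,-1,-1]

```text
time: 11.2
tool_pos: [0.5244, 0.3475, 0.2895]
tool_rot: [3.135, -0.003, 1.572]
contact_force: [0.1, 0.6, -0.6]
grip_width: 0.0849
finger_force: 0.0
```

```bash
python3 - <<'E'
from h import *
s=manip.state();print(s["time"],s["tool_pos"],s["tool_rot"],s["grip_width"])
f=snap("w5","tin tin_holder",zs=.003)
E
```

```text
11.2 [0.5244 0.3475 0.2895] [ 3.135  -0.0027  1.5716] 0.08485943079652636
tin box [235. 179. 323. 292.] 0.9 [0.5266 0.3224]
tin tip [278. 213.] 0.96 [0.5253 0.3426]
tin_holder box [203. 136. 355. 256.] 0.95 [0.5261 0.3575]
```

View pics/w5.png

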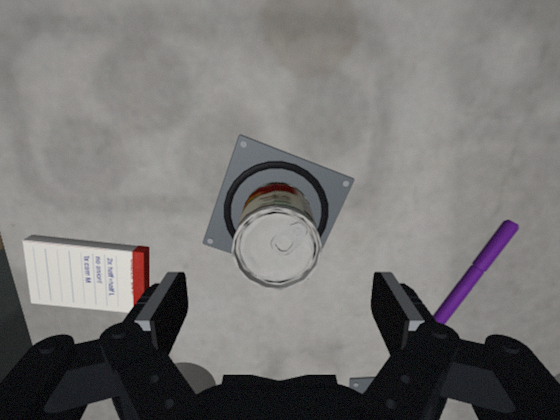

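The tin stands inside the lip at (278,213). Next is the shaker.

Request:
play_rows:
  travel:
    - [-58,-14,-4]
    - [-58,-14,-4]
    - [-58,-14,-4]
    - [-58,-14,-4]
    - [-58,-14,-4]
    - [-58,-14,-4]
    - [-58,-14,-4]
    - [-58,-14,-4]
    - [-58,-14,-4]
    - [-58,-14,-4]
    - [-58,-18,-4]
    - [0,0,0]
    - [0,0,0]
  dr:
    - [0,0,0]
    - [0,0,0]
    - [0,0,0]
    - [0,0,0]
    - [0,0,0]
    - [0,0,0]
    - [0,0,0]
    - [0,0,0]
    - [0,0,0]
    - [0,0,0]
    - [0,0,0]
    - [0,0,0]
    - [0,0,0]
  hand: [-1,-1,-1,-1,-1,-1,-1,-1,-1,-1,-1,-1,-1]

```text
time: 13.08
tool_pos: [0.3664, -0.2906, 0.329]
tool_rot: [-3.141, -0.002, 1.571]
contact_force: [-0.1, -0.9, 0.5]
grip_width: 0.0856
finger_force: 0.0
```

```bash
python3 - <<'E'
from h import *
s=manip.state();print(s["time"],s["tool_pos"],s["tool_rot"],s["grip_width"])
f=snap("w6","shaker pen_holder")
f3=pickle.load(open("pics/w3.pkl","rb"));t=manip.tip_of("shaker",f)
if t:print("tri",tri([ray(f,t[0]["at"]),ray(f3,[234,324])]))
E
```

```text
13.075 [ 0.3664 -0.2906  0.329 ] [-3.1407 -0.0015  1.5711] 0.08562000441458778
shaker box [256. 186. 311. 258.] 0.79 [ 0.3703 -0.3187]
shaker tip [282. 204.] 0.8 [ 0.3686 -0.3008]
pen_holder box [384. 226. 559. 301.] 0.92 [ 0.5657 -0.3648]
pen_holder tip [472. 266.] 0.73 [ 0.5662 -0.3677]
tri [ 0.3684 -0.3001  0.0018]
```

View pics/w6.png

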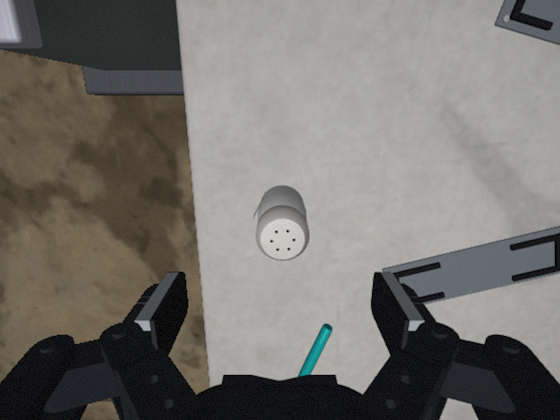

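```bash
python3 - <<'E'
from h import *
f=pickle.load(open("pics/w6.pkl","rb"))
cv2.imwrite("pics/w6c.png",cv2.resize(f["pixels"][170:270,230:340],None,fx=5,fy=5,interpolation=cv2.INTER_CUBIC))
print(atz(f,[283,240],.086),[atz(f,p,.003)[:2] for p in([384,270],[405,310])])
E
```

```text
[ 0.3689 -0.3014  0.086 ] [array([ 0.4745, -0.3707]), array([ 0.5021, -0.4191])]
```

View pics/w6c.png

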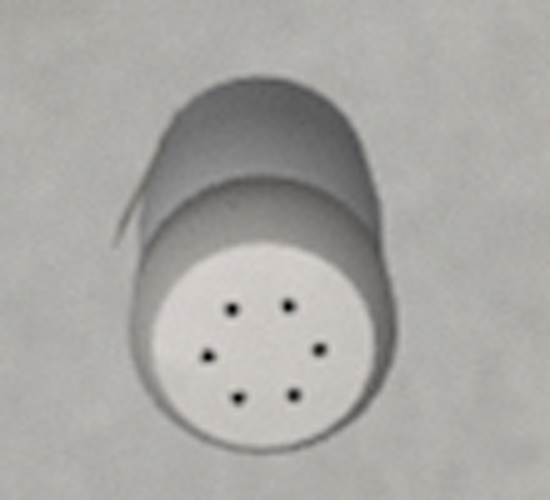

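The white shaker has a thin flap on its -x side (crop around (120,230)), so I'll grasp it along y.

Request:
play_rows:
  travel:
    - [-10,3,0]
    - [0,0,0]
    - [0,0,0]
    - [0,0,0]
    - [0,0,0]
    - [0,0,0]
    - [0,0,0]
    - [0,0,0]
    - [0,0,0]
    - [0,0,40]
    - [0,0,45]
    - [0,0,46]
    - [0,0,0]
    - [0,0,0]
  dr:
    - [0,0,10]
    - [0,0,10]
    - [0,0,10]
    - [0,0,10]
    - [0,0,10]
    - [0,0,10]
    - [0,0,10]
    - [0,0,10]
    - [0,0,10]
    - [0,0,0]
    - [0,0,0]
    - [0,0,0]
    - [0,0,0]
    - [0,0,0]
  hand: [-1,-1,-1,-1,-1,-1,-1,-1,-1,-1,-1,-1,-1,-1]

```text
time: 15.12
tool_pos: [0.37, -0.3012, 0.2003]
tool_rot: [3.14, -0.001, 0.001]
contact_force: [1.1, 0.3, 0.8]
grip_width: 0.0855
finger_force: 0.0
```

Request:
play_rows:
  travel:
    - [0,0,0]
    - [0,0,0]
    - [0,0,0]
    - [0,0,0]
    - [0,0,0]
    - [0,0,0]
    - [0,0,0]
  dr:
    - [0,0,0]
    - [0,0,0]
    - [0,0,0]
    - [0,0,0]
    - [0,0,0]
    - [0,0,0]
    - [0,0,0]
  hand: [1,1,1,1,1,1,1]

```text
time: 16.0
tool_pos: [0.3696, -0.3011, 0.1998]
tool_rot: [3.14, -0.001, 0.001]
contact_force: [-2.2, 2.0, 9.6]
grip_width: 0.0418
finger_force: 59.7
```

Request:
play_rows:
  travel:
    - [0,0,-40]
    - [0,0,-40]
    - [30,-48,0]
    - [30,-48,0]
    - [30,-48,0]
    - [30,-48,0]
    - [30,-47,0]
    - [30,-47,0]
    - [30,-47,0]
    - [30,-47,0]
    - [30,-48,0]
    - [0,0,0]
    - [0,0,0]
  dr:
    - [0,0,0]
    - [0,0,0]
    - [0,0,0]
    - [0,0,0]
    - [0,0,0]
    - [0,0,0]
    - [0,0,0]
    - [0,0,0]
    - [0,0,0]
    - [0,0,0]
    - [0,0,0]
    - [0,0,0]
    - [0,0,0]
  hand: [1,1,1,1,1,1,1,1,1,1,1,1,1]

```text
time: 17.62
tool_pos: [0.6389, 0.1271, 0.2784]
tool_rot: [3.141, 0.001, 0.001]
contact_force: [-0.4, -0.7, -2.4]
grip_width: 0.0421
finger_force: 61.3
```

```bash
python3 - <<'E'
from h import *
s=manip.state();print(s["time"],s["tool_pos"],s["tool_rot"],s["grip_width"])
f=snap("w7","shaker shaker_holder",zs=.003)
t=manip.tip_of("shaker",f);z=s["tool_pos"][2]-.1998
if t: print("bottom",atz(f,t[0]["at"],z))
f2=pickle.load(open("pics/w2.pkl","rb"));print(atz(f2,[446.5,153.5],.007))
E
```

```text
17.625 [0.6389 0.1271 0.2784] [3.1413 0.001  0.0009] 0.042064267774581436
shaker box [223. 222. 337. 381.] 0.63 [0.5533 0.1269]
shaker box [  0. 270. 110. 375.] 0.21 [0.531  0.3313]
shaker tip [279. 255.] 0.71 [0.5994 0.1273]
shaker_holder box [226. 157. 332. 257.] 0.91 [0.6415 0.1277]
shaker_holder tip [281. 205.] 0.74 [0.6435 0.1259]
bottom [0.6363 0.1274 0.0786]
[0.642  0.1282 0.007 ]
```

View pics/w7.png

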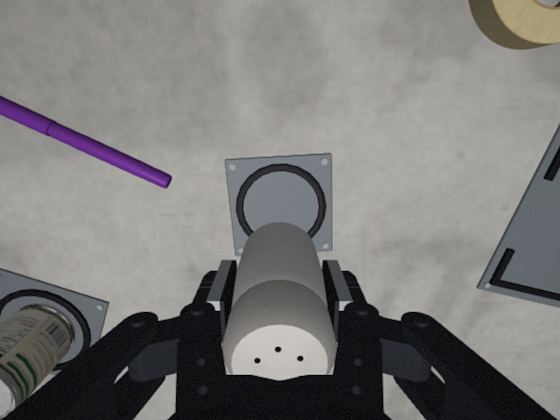

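The shaker is upright over its holder, whose lip is centred near (282,206). I shift 4 mm ahead and lower it.

Request:
play_rows:
  travel:
    - [4,-1,35]
    - [0,0,25]
    - [0,0,10]
    - [0,0,4]
    - [0,0,0]
    - [0,0,0]
    - [0,0,0]
    - [0,0,0]
    - [0,0,0]
    - [0,0,-50]
    - [0,0,-50]
    - [0,0,0]
  dr:
    - [0,0,0]
    - [0,0,0]
    - [0,0,0]
    - [0,0,0]
    - [0,0,0]
    - [0,0,0]
    - [0,0,0]
    - [0,0,0]
    - [0,0,0]
    - [0,0,0]
    - [0,0,0]
    - [0,0,0]
  hand: [1,1,1,1,1,-1,-1,-1,-1,-1,-1,-1]

```text
time: 19.42
tool_pos: [0.6436, 0.1284, 0.3092]
tool_rot: [-3.141, -0.008, 0.001]
contact_force: [0.1, 0.0, -0.5]
grip_width: 0.0855
finger_force: 0.0
```

```bash
python3 - <<'E'
from h import *
s=manip.state();print(s["time"],s["tool_pos"],s["tool_rot"],s["grip_width"])
f=snap("w8","shaker shaker_holder",zs=.003)
f1=pickle.load(open("pics/w1.pkl","rb"))
c=[atz(f1,p,.013)[:2] for p in([253,146],[342,157],[333,212],[249,202])];print(c,sum(c)/4)
E
```

```text
19.425 [0.6436 0.1284 0.3092] [-3.1414 -0.0082  0.0009] 0.0854924287842321
shaker box [250. 182. 310. 267.] 0.67 [0.6222 0.1282]
shaker tip [282. 203.] 0.61 [0.643  0.1262]
shaker_holder box [235. 161. 328. 248.] 0.98 [0.6414 0.127 ]
[array([0.3138, 0.3226]), array([0.4136, 0.3104]), array([0.4069, 0.2452]), array([0.3075, 0.2575])] [0.3604 0.2839]
```

Request:
play_rows:
  travel:
    - [-47,-26,0]
    - [-47,-26,0]
    - [-47,-26,0]
    - [-47,-26,0]
    - [-47,-26,0]
    - [-48,-26,0]
    - [0,0,0]
    - [0,0,0]
  dr:
    - [0,0,0]
    - [0,0,0]
    - [0,0,0]
    - [0,0,0]
    - [0,0,0]
    - [0,0,7]
    - [0,0,0]
    - [0,0,0]
  hand: [-1,-1,-1,-1,-1,-1,-1,-1]

```text
time: 20.68
tool_pos: [0.3604, 0.284, 0.3044]
tool_rot: [3.141, 0.0, -0.12]
contact_force: [1.0, 0.2, 0.6]
grip_width: 0.0852
finger_force: 0.0
```

```bash
python3 - <<'E'
from h import *
s=manip.state();print(s["time"],s["tool_pos"],s["tool_rot"],s["grip_width"])
f=snap("w9","pad",zs=.013)
E
```

```text
20.675 [0.3604 0.284  0.3044] [ 3.1413  0.0002 -0.1204] 0.08519772982263558
pad box [237. 148. 315. 259.] 0.64 [0.3616 0.2868]
pad tip [276. 208.] 0.67 [0.3573 0.2874]
```

View pics/w9.png

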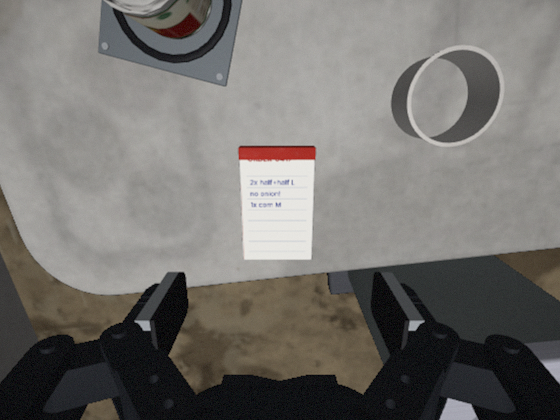

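```bash
python3 - <<'E'
from h import *
f=pickle.load(open("pics/w9.pkl","rb"))
for z,ps in((.0,[(239,147),(316,147)]),(.013,[(243,260),(313,260)])):
  for p in ps: print(z,atz(f,p,z))
  print(atz(f,(np.array(ps[0])+ps[1])/2,z))
im=f["pixels"].astype(int)
for r in range(140,175,2): print(r,im[r,262],end=' ')
print()
for r in range(252,268,2): print(r,im[r,290],end=' ')
# height by two views of corner, near-end top corners
f1=pickle.load(open("pics/w1.pkl","rb"))
print(tri([ray(f,(243,260)),ray(f1,(253,146))]),tri([ray(f,(313,260)),ray(f1,(249,202))]))
E
```

```text
0.0 [0.4109 0.3124 0.    ]
0.0 [0.4031 0.2479 0.    ]
[0.407  0.2802 0.    ]
0.013 [0.3123 0.3231 0.013 ]
0.013 [0.3047 0.2604 0.013 ]
[0.3085 0.2917 0.013 ]
140 [166 169 171] 142 [165 169 169] 144 [168 172 171] 146 [33 33 81] 148 [ 42  50 159] 150 [ 43  49 167] 152 [ 42  49 168] 154 [ 41  49 170] 156 [ 42  50 170] 158 [ 42  47 175] 160 [160 165 199] 162 [229 233 234] 164 [226 230 232] 166 [225 230 232] 168 [226 230 230] 170 [226 231 232] 172 [226 230 232] 174 [225 229 231] 
252 [223 227 228] 254 [225 229 230] 256 [223 229 230] 258 [225 229 231] 260 [151 154 156] 262 [147 153 155] 264 [147 150 154] 266 [146 148 150] [0.3139 0.3227 0.016 ] [0.3085 0.2604 0.0209]
```

The pad is centred at (0.358,0.286) with its axis at -6.7°. I'll descend in two steps.

Request:
play_rows:
  travel:
    - [-2,-2,50]
    - [0,0,50]
    - [0,0,26]
    - [0,0,0]
    - [0,0,5]
    - [0,0,0]
  dr:
    - [0,0,0]
    - [0,0,0]
    - [0,0,0]
    - [0,0,0]
    - [0,0,0]
    - [0,0,0]
  hand: [-1,-1,-1,-1,-1,-1]

```text
time: 21.58
tool_pos: [0.3587, 0.2863, 0.1744]
tool_rot: [-3.141, -0.001, -0.122]
contact_force: [0.2, 0.0, 0.5]
grip_width: 0.0853
finger_force: 0.0
```

Request:
play_rows:
  travel:
    - [0,0,5]
    - [0,0,0]
  dr:
    - [0,0,0]
    - [0,0,0]
  hand: [-1,-1]

```text
time: 21.82
tool_pos: [0.3583, 0.2863, 0.1687]
tool_rot: [3.142, 0.0, -0.121]
contact_force: [-0.2, 0.1, -0.6]
grip_width: 0.0857
finger_force: 0.0
```

Request:
play_rows:
  travel:
    - [0,0,0]
    - [0,0,0]
    - [0,0,0]
    - [0,0,0]
    - [0,0,0]
    - [0,0,0]
  dr:
    - [0,0,0]
    - [0,0,0]
    - [0,0,0]
    - [0,0,0]
    - [0,0,0]
    - [0,0,0]
  hand: [1,1,1,1,1,1]

```text
time: 22.58
tool_pos: [0.3584, 0.2864, 0.1693]
tool_rot: [-3.141, -0.0, -0.121]
contact_force: [-1.7, -2.3, 7.7]
grip_width: 0.061
finger_force: 65.6
```

Request:
play_rows:
  travel:
    - [0,0,-40]
    - [0,0,-50]
    - [35,40,0]
    - [35,40,0]
    - [35,41,0]
    - [35,41,0]
    - [35,41,0]
    - [35,41,0]
    - [35,41,0]
    - [35,40,0]
    - [35,40,0]
    - [0,0,0]
    - [0,0,0]
  dr:
    - [0,0,0]
    - [0,0,0]
    - [0,0,0]
    - [0,0,0]
    - [0,0,0]
    - [0,0,0]
    - [0,0,0]
    - [0,0,0]
    - [0,0,0]
    - [0,0,0]
    - [0,0,7]
    - [0,0,0]
    - [0,0,0]
  hand: [1,1,1,1,1,1,1,1,1,1,1,1,1]

```text
time: 24.2
tool_pos: [0.6265, -0.1137, 0.2583]
tool_rot: [-3.141, 0.001, -0.243]
contact_force: [0.1, -0.2, -0.9]
grip_width: 0.061
finger_force: 65.8
```

```bash
python3 - <<'E'
from h import *
s=manip.state();print(s["time"],s["tool_pos"],s["tool_rot"],s["grip_width"])
f=snap("w10","pad pad_holder",zs=.003)
E
```

```text
24.2 [ 0.6265 -0.1137  0.2583] [-3.1412  0.0013 -0.2429] 0.06097451742228174
pad box [202. 179. 360. 378.] 0.73 [ 0.5767 -0.1022]
pad tip [276. 283.] 0.96 [ 0.574 -0.098]
pad_holder box [204. 122. 358. 178.] 0.89 [ 0.675  -0.1266]
```

View pics/w10.png

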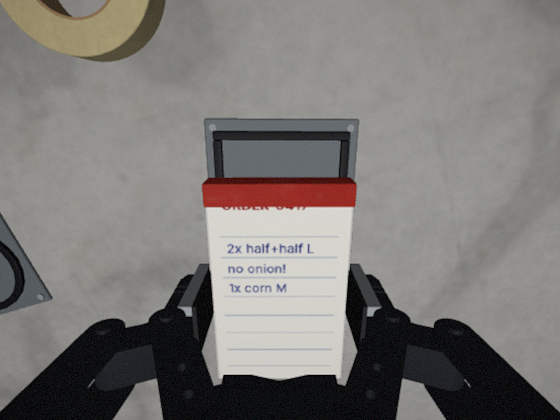

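```bash
python3 - <<'E'
from h import *
f=pickle.load(open("pics/w10.pkl","rb"))
a,b=[atz(f,p,.003)[:2] for p in((205,119.5),(359,120))];print(np.linalg.norm(a-b))
n=(a-b)/np.linalg.norm(a-b);ax=np.array([n[1],-n[0]]);print(np.degrees(np.arctan2(ax[1],ax[0])));h=(a+b)/2-.073*ax
z=.2583-.169
c,d=[atz(f,p,z)[:2] for p in((204,181),(355,181))];print(np.linalg.norm(c-d));n=(c-d)/np.linalg.norm(c-d);pa=np.array([n[1],-n[0]]);print(np.degrees(np.arctan2(pa[1],pa[0])));p=(c+d)/2-.05*pa
print("holder",h,"pad",p); e=h-p;print("tool shift",e@ax,-(e@np.array([-ax[1],ax[0]])))
E
```

```text
0.10402379320262523
-14.097592759910563
0.06674567585146894
-13.907478383434913
holder [ 0.6238 -0.1143] pad [ 0.6247 -0.113 ]
tool shift -0.0005655385958782712 0.0014774950420376705
```

The pad is aligned to within 1.5 mm and 0.2°. Lowering it.

Request:
play_rows:
  travel:
    - [-1,1,40]
    - [0,0,30]
    - [0,0,10]
    - [0,0,4]
    - [0,0,0]
  dr:
    - [0,0,0]
    - [0,0,0]
    - [0,0,0]
    - [0,0,0]
    - [0,0,0]
  hand: [1,1,1,1,1]

```text
time: 25.08
tool_pos: [0.6258, -0.1149, 0.1757]
tool_rot: [3.141, -0.002, -0.243]
contact_force: [0.1, 0.7, -1.0]
grip_width: 0.0611
finger_force: 65.8
```

Request:
play_rows:
  travel:
    - [0,0,0]
    - [0,0,0]
    - [0,0,0]
    - [0,0,0]
    - [0,0,-50]
    - [0,0,-50]
    - [0,0,-20]
    - [0,0,0]
  dr:
    - [0,0,0]
    - [0,0,0]
    - [0,0,0]
    - [0,0,0]
    - [0,0,0]
    - [0,0,0]
    - [0,0,0]
    - [0,0,0]
  hand: [-1,-1,-1,-1,-1,-1,-1,-1]

```text
time: 26.08
tool_pos: [0.6257, -0.1149, 0.2961]
tool_rot: [3.141, -0.003, -0.244]
contact_force: [-0.5, 0.1, -0.9]
grip_width: 0.0856
finger_force: 0.0
```

```bash
python3 - <<'E'
from h import *
s=manip.state();print(s["time"],s["tool_pos"],s["tool_rot"],s["grip_width"])
f=snap("w11","pad pad_holder pen",zs=.003)
f6=pickle.load(open("pics/w6.pkl","rb"))
E
```

```text
26.075 [ 0.6257 -0.1149  0.2961] [ 3.1412 -0.0029 -0.2436] 0.08555175310360431
pad box [237. 147. 321. 266.] 0.74 [ 0.6243 -0.114 ]
pad box [181. 332. 227. 386.] 0.35 [ 0.4851 -0.0011]
pad tip [279. 206.] 0.62 [ 0.6249 -0.1142]
pen box [180. 333. 226. 382.] 0.93 [ 0.4872 -0.0004]
pen tip [226. 378.] 0.88 [ 0.457  -0.0157]
```

Request:
play_rows:
  travel:
    - [-47,-14,0]
    - [-47,-14,0]
    - [-47,-14,0]
    - [-47,-15,0]
    - [0,0,0]
    - [0,0,0]
    - [0,0,0]
    - [0,0,0]
    - [0,0,0]
  dr:
    - [0,0,0]
    - [0,0,0]
    - [0,0,0]
    - [0,0,0]
    - [0,0,-10]
    - [0,0,-10]
    - [0,0,-10]
    - [0,0,-3.3]
    - [0,0,0]
  hand: [-1,-1,-1,-1,-1,-1,-1,-1,-1]

```text
time: 27.55
tool_pos: [0.4568, -0.0142, 0.2945]
tool_rot: [-3.141, 0.0, 0.337]
contact_force: [0.4, -0.4, 0.2]
grip_width: 0.0855
finger_force: 0.0
```

```bash
python3 - <<'E'
from h import *
s=manip.state();print(s["time"],s["tool_pos"],s["tool_rot"],s["grip_width"])
f=snap("w12","pen",zs=.006)
b=[int(v) for v in manip.look_for("pen",f)[0]["extent"]]
g=cv2.cvtColor(f["pixels"],cv2.COLOR_BGR2GRAY).astype(int)
x0,y0,x1,y1=b[0]-12,b[1]-12,b[2]+12,b[3]+12
sub=g[y0:y1,x0:x1];bg=np.median(sub[:, :8]);m=(abs(sub-bg)>35).astype(np.uint8)
n,l,st,_=cv2.connectedComponentsWithStats(cv2.morphologyEx(m,cv2.MORPH_CLOSE,np.ones((5,5))))
k=1+np.argmax(st[1:,4]);yy,xx=np.nonzero(l==k)
r=cv2.minAreaRect(np.c_[xx+x0,yy+y0].astype(np.float32));print(bg,r)
P=np.array([atz(f,(x+x0,y+y0),.006)[:2] for x,y in zip(xx,yy)],np.float32);R=cv2.minAreaRect(P*1000);print(R)
v=np.linalg.eigh(np.cov(P.T))[1][:,1];print(np.degrees(np.arctan(v[1]/v[0])))
# colour along axis
c=np.array(r[0]);print([f["pixels"][yy[i]+y0,xx[i]+x0].tolist() for i in np.linspace(0,len(xx)-1,9).astype(int)])
# holder angle from w6
f6=pickle.load(open("pics/w6.pkl","rb"));
a,d=[atz(f6,p,.003)[:2] for p in((384,270),(555,227))];print(np.degrees(np.arctan2(*(d-a)[::-1])))
E
```

```text
27.55 [ 0.4568 -0.0142  0.2945] [-3.1414  0.0003  0.3369] 0.0854816904464181
pen box [271. 122. 292. 281.] 0.83 [ 0.4606 -0.0144]
pen tip [283. 204.] 0.92 [ 0.4592 -0.0162]
147.0 ((280.0, 201.0), (160.0, 16.0), 90.0)
((455.376220703125, -14.882326126098633), (140.88160705566406, 13.094522476196289), 19.251869201660156)
19.88146880411595
[[98, 99, 102], [57, 58, 58], [43, 40, 39], [26, 25, 31], [23, 20, 15], [35, 35, 36], [181, 187, 190], [61, 63, 64], [101, 102, 105]]
16.186957193637827
```

The pen (black/white pixels, 140 x 13 mm, 19.3°) is centred under the hand. Grasping it.

Request:
play_rows:
  travel:
    - [-1,1,50]
    - [0,0,45]
    - [0,0,24]
    - [0,0,0]
    - [0,0,0]
    - [0,0,0]
    - [0,0,0]
    - [0,0,0]
    - [0,0,0]
    - [0,0,0]
    - [0,0,0]
    - [0,0,0]
  dr:
    - [0,0,0]
    - [0,0,0]
    - [0,0,0]
    - [0,0,0]
    - [0,0,0]
    - [0,0,0]
    - [0,0,0]
    - [0,0,0]
    - [0,0,0]
    - [0,0,0]
    - [0,0,0]
    - [0,0,0]
  hand: [-1,-1,-1,-1,1,1,1,1,1,1,1,1]

```text
time: 29.25
tool_pos: [0.4564, -0.0155, 0.1763]
tool_rot: [3.141, -0.001, 0.338]
contact_force: [-1.2, 0.6, 6.7]
grip_width: 0.0105
finger_force: 59.6
```

Request:
play_rows:
  travel:
    - [0,0,-40]
    - [0,0,-50]
    - [-2,53,0]
    - [-2,53,0]
    - [-2,53,0]
    - [-2,53,0]
    - [-2,53,0]
    - [-2,52,0]
    - [-1,52,0]
    - [0,0,0]
    - [0,0,0]
  dr:
    - [0,0,0]
    - [0,0,0]
    - [0,0,0]
    - [0,0,0]
    - [0,0,0]
    - [0,0,0]
    - [0,0,0]
    - [0,0,0]
    - [0,0,3.1]
    - [0,0,0]
    - [0,0,0]
  hand: [1,1,1,1,1,1,1,1,1,1,1]

```text
time: 30.62
tool_pos: [0.5661, -0.3675, 0.2653]
tool_rot: [-3.14, 0.0, 0.284]
contact_force: [0.2, 0.1, -0.4]
grip_width: 0.0106
finger_force: 58.8
```

```bash
python3 - <<'E'
from h import *
s=manip.state();print(s["time"],s["tool_pos"],s["tool_rot"],s["grip_width"])
f=snap("w13","pen pen_holder",zs=.003)
E
```

```text
30.625 [ 0.5661 -0.3675  0.2653] [-3.1404  0.0005  0.2838] 0.010639525108534048
pen box [265. 133. 295. 379.] 0.9 [ 0.5332 -0.3769]
pen tip [281. 271.] 0.97 [ 0.5205 -0.3813]
pen_holder box [252.  85. 328. 266.] 0.83 [ 0.5982 -0.3654]
pen_holder tip [288. 212.] 0.72 [ 0.5703 -0.3721]
pen_holder tip [282. 272.] 0.57 [ 0.5203 -0.3821]
```

View pics/w13.png

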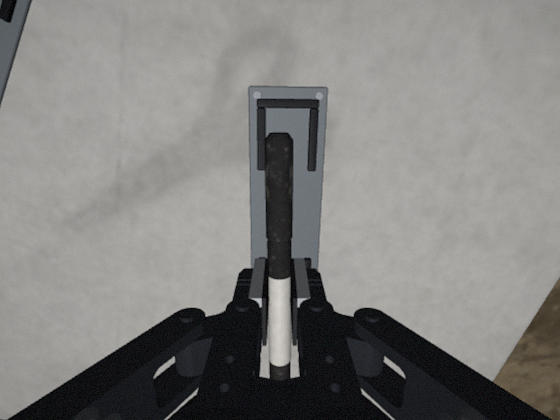

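```bash
python3 - <<'E'
from h import *
f=pickle.load(open("pics/w13.pkl","rb"))
W=lambda p,z:atz(f,p,z)[:2]
a,b,c,d=W((248.5,87),.003),W((327.5,87),.003),W((251,262),.003),W((319.5,262),.003)
print(np.linalg.norm(a-b));ax=((a+b)-(c+d))/2;ax/=np.linalg.norm(ax);print(np.degrees(np.arctan2(ax[1],ax[0])), np.degrees(np.arctan2(*(a-c)[::-1])),np.degrees(np.arctan2(*(b-d)[::-1])))
print("far edge angle",np.degrees(np.arctan2(*(a-b)[::-1]))-90)
h=(a+b)/2-.092*ax
z=.089+.006
t,u=W((280,133),z),W((279.5,270),z);pa=(t-u)/np.linalg.norm(t-u);print(np.degrees(np.arctan2(pa[1],pa[0])))
p=t-.069*pa;e=h-p;th=.2838;print(h,p,"tool",e@[np.cos(th),np.sin(th)],e@[np.sin(th),-np.cos(th)])
E
```

```text
0.053393572344252675
15.7948924636514 15.428326687491468 16.16162229035237
far edge angle 16.25494440748996
16.09752519050618
[ 0.5674 -0.3717] [ 0.566 -0.367] tool -3.1788748627654735e-05 0.004954726449997314
```

The holder's far edge is at (288,87) and the pen tip at (280,133). Shift 5 mm along tool y, then lower.

Request:
play_rows:
  travel:
    - [0,5,40]
    - [0,0,30]
    - [0,0,11]
    - [0,0,4]
    - [0,0,0]
  dr:
    - [0,0,0]
    - [0,0,0]
    - [0,0,0]
    - [0,0,0]
    - [0,0,0]
  hand: [1,1,1,1,1]

```text
time: 31.5
tool_pos: [0.5678, -0.3728, 0.1818]
tool_rot: [3.14, -0.001, 0.284]
contact_force: [1.0, -1.0, -0.4]
grip_width: 0.0103
finger_force: 58.8
```

Request:
play_rows:
  travel:
    - [0,0,0]
    - [0,0,0]
    - [0,0,0]
    - [0,0,0]
    - [0,0,0]
    - [0,0,0]
    - [0,0,-50]
    - [0,0,-50]
    - [0,0,-30]
    - [0,0,0]
  dr:
    - [0,0,0]
    - [0,0,0]
    - [0,0,0]
    - [0,0,0]
    - [0,0,0]
    - [0,0,0]
    - [0,0,0]
    - [0,0,0]
    - [0,0,0]
    - [0,0,0]
  hand: [-1,-1,-1,-1,-1,-1,-1,-1,-1,-1]

```text
time: 32.75
tool_pos: [0.5678, -0.3728, 0.3134]
tool_rot: [3.137, -0.003, 0.284]
contact_force: [-0.1, -0.2, 0.1]
grip_width: 0.0852
finger_force: 0.0
```

```bash
python3 - <<'E'
from h import *
s=manip.state();print(s["time"],s["tool_pos"],s["grip_width"])
f=snap("w14","pen pen_holder",zs=.006)
t=manip.grab_frame("top")
for q in "tin shaker pad steel_ring tape".split():
    for r in manip.tip_of(q,t)[:2]: print(q,round(r["conf"],2),atz(t,r["at"],.003)[:2])
g=cv2.cvtColor(f["pixels"],cv2.COLOR_BGR2GRAY)
for r in(130,150,170,250,260): print(r,g[r,240:340:3])
E
```

```text
32.75 [ 0.5678 -0.3728  0.3134] 0.08521455627496621
pen box [272. 122. 288. 275.] 0.87 [ 0.57   -0.3739]
pen box [294. 343. 370. 393.] 0.87 [ 0.4026 -0.4814]
pen tip [281. 201.] 0.82 [ 0.5682 -0.3757]
pen tip [345. 372.] 0.7 [ 0.4007 -0.4974]
pen_holder box [246.  90. 311. 285.] 0.95 [ 0.579  -0.3698]
pen_holder tip [279. 196.] 0.59 [ 0.5715 -0.3722]
tin 0.93 [0.518  0.3442]
shaker 0.76 [0.6321 0.1367]
shaker 0.41 [0.5271 0.3434]
pad 0.8 [ 0.6319 -0.1152]
steel_ring 0.62 [0.4254 0.152 ]
tape 0.95 [ 0.8073 -0.038 ]
130 [141 135  99 113  60  44  29 109 110 112  93  33  40  32  37  60 109 108
  88  42  30 113 108 128 140 142 147 151 151 150 151 150 150 154]
150 [135 138 100 112  78  45  32 110 110 111  98  36  31  27  30  72 110 110
  66  41  30 112 103 146 145 144 148 151 147 149 147 149 150 151]
170 [151 149 107 110 112 112 110 111 110 113  99  35  34  36  29  73 111 110
 107 107 109 109  96 148 148 150 152 151 150 153 154 153 153 153]
250 [150 152 156 110 110  42  31 113 107 110 109 159 183 185 158  98 108  81
  35  40 104  96 148 148 151 145 146 148 156 151 156 150 154 156]
260 [150 152 151 106 110  35  33 114 108 108 107  25  36  46  28 106 104  75
  39  59 109 114 147 147 152 155 156 155 153 155 154 152 155 152]
```

The grey-level rows show the pen (cols 272–284) between the lips (252–258 and 296–300), with grey floor on both sides. All four things are in place, so I'm handing in.

```bash
python3 -c "from station import manip;print(manip.hand_in())"
```

```text
the job is handed in; nothing more can be done
None
```

The tin, shaker, pad and pen were placed in their holders in that order and the job was handed in at about 33 s; I checked the tin by eye and the other three by measurement only, and the hand-in returned no verdict.

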